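# Unlatch the tile drying box and hold its lid open

### The arm

A 6-joint arm with a two-finger parallel gripper is mounted at the origin on the work surface. World frame = base frame: x ahead of the robot, y to its left, z up, the work surface at z = 0. Lengths are in m, angles in rad, forces in N, time in s.
With the tool pointing down it reaches from about 0.4 to 0.825 m from the base axis. Payload 7 kg.
Tool frame: the origin (TCP) lies midway between the tips of the shut fingers; the grasp point (between the pads) lies 19 mm behind it; z points along the fingers, y is the line along which they close (so a half turn about z gives the same grasp; the last joint's range is limited). The gripper opens to 88 mm and grips with 3 to 60 N. Pads are 19 mm wide; open, the fingers measure 130 mm over their backs; the gripper's body (78 mm by 193 mm) begins 47 mm behind the grasp point.
Start: joints at [-1.039, 0.359, 0.012, 0, -1.224, -0.288], TCP at [0.163, -0.655, 0.227] pointing down, gripper open.
Joint ranges: [-3.07, 3.07], [-1.43, 2.12], [-1.02, 1.25], [-3.03, 1.67], [-3.05, -0], [-3.03, 3.03]. Speed limits (rad/s): [2.39, 2.39, 3.01, 3.14, 3.14, 3.14].

### API

Orientations are given as a unit quaternion [x, y, z, w].
In Python, from plant import env gives the robot as it stands. The module is installed in compiled form; this text tells all that it offers.
- The arm moves only by the tool move_arm, never from a script. Its argument "increments" is a list that holds one entry, the list of rows, each a list of 5 numbers: the shift along the tool's x, y, z in m, then the turn about the tool's z in degrees, then the finger opening in m, from 0 to 0.0876. In form: [[[x, y, z, twist, gripper], ...]]. A call has 1 to 12 rows; each row is the pose to reach, as a shift and turn from the pose commanded when the call began, along the tool's axes at that moment; what a row does not reach only later rows make up. A row lasts 1/12 s, in which the tool goes at most 41.7 mm and 7.16 degrees, less where a joint would pass 70% of its speed; a pose out of reach is approached as far as the arm can. A call with a gripper value outside its range is refused whole. The fingers move at their own pace and stop on an object; "force" is the grip in N (left out, the last holds). Time passes only in rows, so rows that repeat a pose let the fingers close. It gives the time, the measured TCP pose, the force, the opening and the grip force at its end, in the units of the state.
- env.state(): the state, without advancing time (a new reading comes with each control period).
- env.grab_frame(name): name is "scene" or "side" or "wrist"; returns the picture (480x640x3 uint8, red, green, blue); there is no depth.
- env.camera_params(name): a dict with "intrinsics" (3x3 intrinsics, pixels), "origin" and "orientation" of the camera in the world. Camera axes: x right, y down, z forward; pixel columns grow to the right and rows downward; lengths in m; the calibration is good to about 2 mm. The wrist camera is an equidistant fisheye: a pixel r from the principal point sees the ray r / f radians off the axis. A picture is of the moment at which its call begins: read the wrist's pose just before it. camera_params takes no time and is no camera call; for the wrist camera it gives the pose at the moment of the call.
- env.finish_job(): hands the job in; it is judged then, once.
The state is a dict: "time_s": time; "joint_pos": joint angles; "dq": joint speeds; "joint_torque": joint torques, N m; "position": TCP position; "ee_rot": TCP orientation; "wrist_force": force on the tool from outside, world axes, zero at the start; "wrist_torque": the same for the moment, N m; "gripper_width": finger opening in m; "grasp_force": force on a finger pad.
Only numpy, scipy, OpenCV 4.12 (cv2) and the standard library are available. Lean on these libraries where they do the work, as an engineer would, in place of code of your own. Each camera call takes 0.05 s, during which the arm holds its last target. There are 200 camera calls.

### The job

Slide the latch on the front of the tile drying box fully across to its unlocked end stop, while the lid is still down; then lift the lid and hold it steady, open at 45 degrees (half way to upright), so that the painter can take tiles out with both hands. The job ends holding: the lid falls shut if let go, so finish with the gripper still holding it at that angle. Do not disturb the brush pot, the bowl or the bottle beside the box.

Things in the scene. Friction and masses are not known exactly. Their poses are not given: they have to be found in the camera images.
- chest: plywood tile drying box fixed to the table: 200 mm deep (own x), 280 wide (y), 100 high, walls 12. Origin: centre of the underside. Own -x is its front (toward the robot at yaw 0), +x its hinge side, z up; yaw varies up to 0.3 rad either way. A wooden rail 45 mm deep runs along the outside of the front, its top at the rim's height (100 mm); the latch slides on it.
- lid (a joint): opening angle of the lid, rad: 0 shut, flat on the rim; grows as the front edge goes up; 45 degrees is 0.785; stops at 1.25. It falls shut from anywhere by its own weight (0.3 to 0.65 kg), and cannot be raised while the latch is locked. Plywood plate 10 mm thick, 280 wide, 202 from hinge to front edge; notch 75 mm wide, 17 deep in its front corner on the box's -y side.
- lid_handle (a point): middle, on the axis, of the lid's round steel bar handle: 12 mm thick, 100 long, parallel to the hinge, on two end posts, axis 40 mm above the lid's top face. Lid shut: 75 mm to -x and 55 mm to +y of the box's centre, 150 above the table. It moves on an arc about the hinge (175 mm along the lid, 50 off it: radius 182); at 45 degrees it is 109 mm higher and 87 mm nearer +x.
- lid_hinge (a point): point on the hinge line (along the box's y) in line with the handle's middle: 100 mm to +x and 55 mm to +y of the box's centre, 100 mm above the table
- latch (a joint): travel of the slide latch, m: 0 locked (toward the middle of the box), 0.060 unlocked, at its end stop; starts between 0 and 0.012. It slides along the box's -y, away from the lid handle, and stays where it is left (friction about 2 N).
- latch_top (a point): centre of the top of the latch's upright black grip, 22 mm (box x) by 20 (y), 46 tall, standing on the front rail; top 146 mm above the table, 126 mm to -x of the box's centre; 40 mm to its -y side when locked, 100 when unlocked. At its foot a 5 mm steel tongue (top 17 mm above the rail) reaches 36 mm toward the lid: locked, over the lid's front edge; unlocked, over the notch.
- brush_pot: bystander: white ceramic pot, 76 mm across, 85 mm high, with paint brushes standing to about 205 mm. Origin: centre of its underside.
- bowl: bystander: white bowl, 110 mm across, 50 mm high. Origin: centre of its underside.
- bottle: bystander: plain white bottle, 56 mm across, 130 mm high. Origin: centre of its underside.

How it is judged:
On the way:
1. the latch is slid to its unlocked end stop while the lid is still down (value of joint latch above 0.055 m and value of joint lid below 0.06 rad), for 0.2 s.
At the end, for the whole second after the job is handed in: The lid stands still (under 0.08 rad/s) at 45 degrees, within 6 degrees either way (0.68 to 0.89 rad), carried by the robot (contact force over 0.5 N) and by nothing else, the latch within 5 mm of its unlocked end stop (travel over 0.055 m), the bystanders where they were (value of joint lid between 0.68 and 0.89 rad and velocity of joint lid between -0.08 and 0.08 rad/s and (contact force between lid and the fingers above 0.5 N or contact force between lid and the arm above 0.5 N) and value of joint latch above 0.055 m and contact force between lid and brush_pot below 0.2 N and contact force between lid and bowl below 0.2 N and contact force between lid and bottle below 0.2 N); the arm keeps its last pose, push and grip.
It fails at once if the brush pot is disturbed (moved 20 mm or tipped) (distance of brush_pot from where it was at the start of the episode above 0.02 m or angle between brush_pot's own z axis and vertical above 0.25 rad).
It fails at once if the bowl is disturbed (moved 20 mm or tipped) (distance of bowl from where it was at the start of the episode above 0.02 m or angle between bowl's own z axis and vertical above 0.25 rad).
It fails at once if the bottle is disturbed (moved 20 mm or tipped) (distance of bottle from where it was at the start of the episode above 0.02 m or angle between bottle's own z axis and vertical above 0.25 rad).
It also fails if it takes over 43 s, if anything falls off the work surface, if the arm or the gripper's body presses on something with over 40 N, if the wrist force passes 120 N, or if a joint passes its speed limit or range.

## Working session

There is one attempt and no reset: what is moved stays moved. The work goes in short steps, Python scripts to look and compute and a tool call to move; the robot and the scene stay as the last step left them, time stands still between calls to the robot, and variables do not carry over. Pictures are saved under pics/ and viewed, at most 10 in all, crops included, and the job is handed in when it is done.

Besides the shell and the picture viewer there is one more tool, called after "Request:" as a command line: name --argument value ..., lists and objects as JSON in quotes. move_arm: Moves the arm, as the interface text tells. Its arguments: {"type":"object","properties":{"increments":{"type":"array","items":{"type":"array","items":{"type":"array","items":{"type":"number"}}}},"force":{"type":"number"}},"required":["increments"]}

```bash
mkdir -p pics; python3 - <<'E'
from plant import env
import cv2
s=env.state();print(s)
for n in("scene","side"):
    f=env.grab_frame(n);cv2.imwrite(f"pics/{n}0.png",f[:,:,::-1]);p=env.camera_params(n);print(n,p)
print(env.camera_params("wrist"))
E
```

```text
{'time_s': 0.0, 'joint_pos': array([-1.03889596e+00,  3.59345682e-01,  1.10374026e-02, -3.60144933e-04,
       -1.22410978e+00, -2.88096140e-01]), 'dq': array([2.81994039e-04, 4.80576048e-04, 2.24940809e-04, 7.90287275e-05,
       1.36973990e-03, 2.39887256e-04]), 'joint_torque': array([ 8.43229445e-04, -5.82723391e+01,  2.93057603e+01,  6.99736610e+00,
        6.83259394e-03, -1.50262285e-04]), 'position': array([ 0.16278889, -0.6545524 ,  0.2256382 ]), 'ee_rot': array([-1.21539515e-01,  9.92586248e-01,  8.11151509e-04, -1.67940778e-04]), 'wrist_force': array([0.1728103 , 0.87264117, 0.75920836]), 'wrist_torque': array([0.01255584, 0.02979659, 0.02983807]), 'grasp_force': 0.0, 'gripper_width': 0.08774263882618052}
scene {'intrinsics': array([[567.42476484,   0.        , 312.10331446],
       [  0.        , 567.42476484, 240.2544669 ],
       [  0.        ,   0.        ,   1.        ]]), 'origin': array([ 1.29566864, -0.12540341,  1.00569847]), 'orientation': array([ 0.7335526 ,  0.595429  , -0.20708672, -0.25392906])}
side {'intrinsics': array([[589.26894328,   0.        , 318.54185125],
       [  0.        , 589.26894328, 239.3217194 ],
       [  0.        ,   0.        ,   1.        ]]), 'origin': array([ 1.09485424, -0.80668571,  0.84468771]), 'orientation': array([ 0.8712616 ,  0.21535708, -0.11246843, -0.42646853])}
{'intrinsics': array([[371.64829954,   0.        , 315.38000195],
       [  0.        , 371.64829954, 235.06794663],
       [  0.        ,   0.        ,   1.        ]]), 'origin': array([ 0.09405641, -0.67179219,  0.38401423]), 'orientation': array([0.6102445 , 0.78064901, 0.10664698, 0.08255418])}
```

View pics/scene0.png

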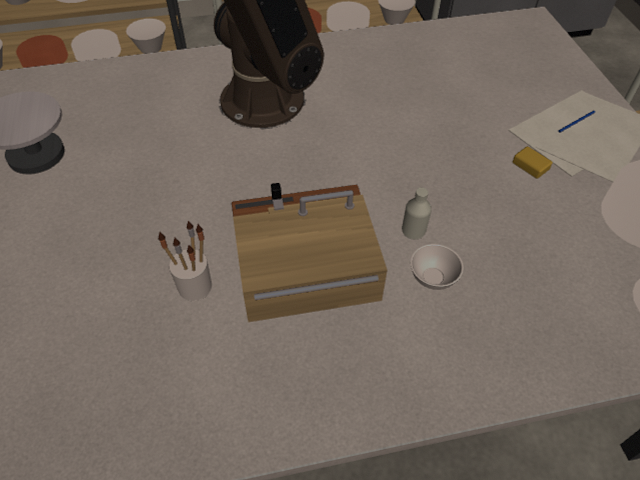

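View pics/side0.png

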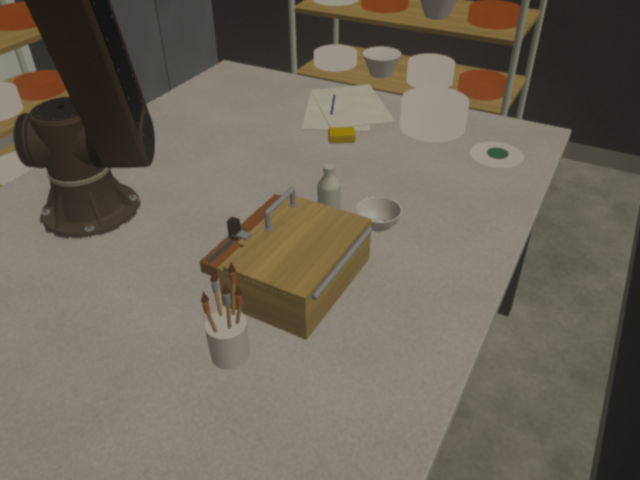

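The scene view shows the box with latch top near (277,186) and handle bar from (302,199) to (351,194). The brush pot is at (192,280), the bottle at (416,215) and the bowl at (437,267). In the side view the latch top is at (234,222) and the handle bar runs from (267,212) to (294,191).

```bash
cat >h.py <<'E'
import numpy as np, cv2
from scipy.spatial.transform import Rotation as R
def ray(p,uv,fish=False):
    K=p["intrinsics"];x=(uv[0]-K[0,2])/K[0,0];y=(uv[1]-K[1,2])/K[1,1]
    if fish:
        r=np.hypot(x,y);d=np.array([x/r*np.sin(r),y/r*np.sin(r),np.cos(r)])
    else: d=np.array([x,y,1.])
    return p["origin"],R.from_quat(p["orientation"]).apply(d/np.linalg.norm(d))
def plane(p,uv,z,fish=False):
    o,d=ray(p,uv,fish);return o+d*(z-o[2])/d[2]
def tri(*rays):
    A=sum(np.eye(3)-np.outer(d,d) for o,d in rays);b=sum((np.eye(3)-np.outer(d,d))@o for o,d in rays)
    return np.linalg.solve(A,b)
def proj(p,X,fish=False):
    c=R.from_quat(p["orientation"]).inv().apply(np.asarray(X)-p["origin"]);K=p["intrinsics"]
    if fish:
        t=np.arctan2(np.hypot(c[0],c[1]),c[2]);u=c[:2]/np.hypot(c[0],c[1])*t
    else:u=c[:2]/c[2]
    return K[0,0]*u+K[:2,2]
E
python3 - <<'E'
from plant import env
from h import *
np.set_printoptions(precision=4,suppress=True)
a=env.camera_params("scene");b=env.camera_params("side")
for n,u,v,z in(("latch",(277,186),(234,221),.146),("h-",(302,199),(267,212),.15),("h+",(351,194),(294,191),.15)):
    print(n,plane(a,u,z),plane(b,v,z),tri(ray(a,u),ray(b,v)))
for n,u in(("hingeL",(244,295)),("hingeR",(384,265)),("railL",(233,205)),("railR",(359,188))):print(n,plane(a,u,.1 if 'rail' in n else .11))
for n,u in(("pot",(196,294)),("bottle",(415,235)),("bowl",(437,283))):print(n,plane(a,u,0.01))
E
```

```text
latch [ 0.4758 -0.0296  0.146 ] [ 0.4795 -0.037   0.146 ] [ 0.4722 -0.0292  0.14  ]
h- [0.5261 0.0136 0.15  ] [0.5255 0.0159 0.15  ] [0.5274 0.0134 0.1519]
h+ [0.5333 0.1147 0.15  ] [0.5354 0.1097 0.15  ] [0.5312 0.1155 0.1463]
hingeL [ 0.7055 -0.133   0.11  ]
hingeR [0.6929 0.1424 0.11  ]
railL [ 0.4677 -0.1259  0.1   ]
railR [0.475  0.1503 0.1   ]
pot [ 0.6165 -0.2312  0.01  ]
bottle [0.56   0.2639 0.01  ]
bowl [0.6937 0.2684 0.01  ]
```

Request:
move_arm --increments '[[[-0.025, 0.03, -0.005, 0, 0.06], [-0.05, 0.06, -0.01, 0, 0.06], [-0.075, 0.09, -0.01, 0, 0.06], [-0.1, 0.118, -0.01, 0, 0.06], [-0.125, 0.146, -0.01, 0, 0.06], [-0.15, 0.174, -0.01, 0, 0.06], [-0.175, 0.202, -0.01, 0, 0.06], [-0.2, 0.23, -0.01, 0, 0.06], [-0.225, 0.258, -0.01, 0, 0.06], [-0.25, 0.286, -0.01, 0, 0.06], [-0.27, 0.31, -0.01, 0, 0.06], [-0.27, 0.31, -0.01, 0, 0.06]]]'

```text
time_s: 1.1
position: [0.3517, -0.2854, 0.2367]
ee_rot: [-0.123, 0.992, 0.0, 0.001]
wrist_force: [-0.1, -0.2, 0.5]
gripper_width: 0.0601
grasp_force: 0.0
```

Request:
move_arm --increments '[[[-0.025, 0.03, 0, 3, 0.06], [-0.05, 0.06, 0, 6, 0.06], [-0.075, 0.09, 0, 9, 0.06], [-0.1, 0.12, 0, 12, 0.06], [-0.125, 0.15, 0, 15, 0.06], [-0.15, 0.18, 0, 15, 0.06], [-0.175, 0.205, 0, 15, 0.06], [-0.185, 0.219, 0, 15, 0.06], [-0.185, 0.219, 0, 15, 0.06], [-0.185, 0.219, 0, 15, 0.06]]]'

```text
time_s: 1.93
position: [0.4767, -0.0311, 0.236]
ee_rot: [0.008, 1.0, -0.0, -0.001]
wrist_force: [0.0, -0.5, 1.0]
gripper_width: 0.0601
grasp_force: 0.0
```

```bash
python3 - <<'E'
from plant import env
from h import *
import pickle
s=env.state();p=env.camera_params("wrist");f=env.grab_frame("wrist");cv2.imwrite("pics/w1.png",f[:,:,::-1]);pickle.dump(p,open("w1.pkl","wb"))
print(s["position"],s["ee_rot"],s["joint_pos"],s["time_s"],s["wrist_force"])
E
```

```text
[ 0.47674564 -0.03112834  0.23603938] [ 8.04998328e-03  9.99967404e-01 -1.59295808e-04 -6.01998257e-04] [ 3.47800937e-01  2.24117139e-02 -3.90766540e-01 -1.31856454e-04
 -1.15885764e+00 -1.93464454e+00] 1.9333 [ 0.01832045 -0.5265299   0.96346854]
```

View pics/w1.png

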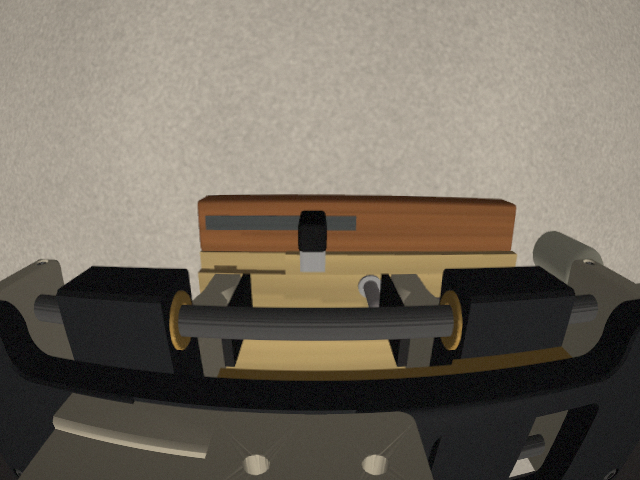

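The wrist view shows the rail's far-edge corners near (203,196) and (513,203), the black latch grip at columns 299–327 and rows 210–250, and the handle's left post at (368,285). I'll cast these.

```bash
python3 - <<'E'
from h import *
import pickle
np.set_printoptions(precision=4,suppress=True)
p=pickle.load(open("w1.pkl","rb"));f=cv2.imread("pics/w1.png")
for n,u,z in(("rL",(203,196),.1),("rR",(513,203),.1),("lipL",(200,251),.1),("lipR",(516,252),.1),("slotL",(206,223),.1),("slotR",(356,223),.1)):print(n,plane(p,u,z,True))
m=(f.max(2)<45)[190:255,285:345];ys,xs=np.nonzero(m);
for y in range(0,65,5):
    r=np.nonzero(m[y])[0]; print(y+190,(r.min()+285,r.max()+285) if len(r) else None, f[y+190,313])
for u in((301,228),(326,228),(301,249),(326,249)):print(plane(p,u,.146,True))
print(proj(p,(.527,.0136,.15),True),proj(p,(.533,.1147,.15),True),proj(p,(.53,.064,.15),True))
E
```

```text
rL [ 0.4524 -0.1233  0.1   ]
rR [0.4605 0.145  0.1   ]
lipL [ 0.5    -0.1304  0.1   ]
lipR [0.5065 0.1545 0.1   ]
slotL [ 0.4754 -0.1225  0.1   ]
slotR [0.4776 0.0024 0.1   ]
190 None [155 170 178]
195 None [44 57 74]
200 None [27 48 77]
205 None [ 48  81 128]
210 None [37 59 90]
215 (np.int64(300), np.int64(324)) [ 9  4 15]
220 (np.int64(299), np.int64(325)) [ 3  6 10]
225 (np.int64(298), np.int64(326)) [19 15 18]
230 (np.int64(298), np.int64(326)) [25 24 21]
235 (np.int64(298), np.int64(326)) [29 27 27]
240 (np.int64(298), np.int64(325)) [20 22 22]
245 (np.int64(299), np.int64(325)) [26 22 22]
250 (np.int64(300), np.int64(324)) [17 20 17]
[ 0.4694 -0.0406  0.146 ]
[ 0.4696 -0.0233  0.146 ]
[ 0.4846 -0.041   0.146 ]
[ 0.4848 -0.0234  0.146 ]
[376.7767 304.2988] [498.6547 304.1496] [441.1694 304.857 ]
```

Request:
move_arm --increments '[[[0, 0, 0.03, 0, 0.06], [0, 0, 0.06, 0, 0.06], [0, 0, 0.085, 0, 0.05], [0, 0, 0.105, 0, 0.04], [0, 0, 0.114, 0, 0.03], [0, 0, 0.116, 0, 0.02], [0, 0, 0.116, 0, 0.015], [0, 0, 0.116, 0, 0.015], [0, 0, 0.116, 0, 0.015], [0, 0, 0.116, 0, 0.015]]]' --force 15

```text
time_s: 2.82
position: [0.4776, -0.0319, 0.1218]
ee_rot: [0.009, 1.0, 0.0, 0.001]
wrist_force: [-0.2, -1.4, 2.9]
gripper_width: 0.0199
grasp_force: 15.0
```

Request:
move_arm --increments '[[[0, -0.008, 0, 0, 0.015], [0, -0.016, 0, 0, 0.015], [0, -0.024, 0, 0, 0.015], [0, -0.032, 0, 0, 0.015], [0, -0.04, 0, 0, 0.015], [0, -0.046, 0, 0, 0.015], [0, -0.05, 0, 0, 0.015], [0, -0.05, 0, 0, 0.015]]]'

```text
time_s: 3.48
position: [0.4765, -0.0826, 0.1218]
ee_rot: [0.009, 1.0, 0.0, 0.001]
wrist_force: [-1.5, -2.4, 5.7]
gripper_width: 0.0197
grasp_force: 15.0
```

Request:
move_arm --increments '[[[0, -0.002, 0, 0, 0.015], [0, -0.004, 0, 0, 0.015], [0, -0.005, 0, 0, 0.015], [0, -0.005, 0, 0, 0.015]]]'

```text
time_s: 3.82
position: [0.4765, -0.087, 0.1218]
ee_rot: [0.009, 1.0, 0.0, 0.001]
wrist_force: [-2.0, 0.8, 6.2]
gripper_width: 0.0198
grasp_force: 15.0
```

Request:
move_arm --increments '[[[0, -0.001, 0, 0, 0.015], [0, -0.002, 0, 0, 0.015], [0, -0.003, 0, 0, 0.015], [0, -0.003, 0, 0, 0.015]]]'

```text
time_s: 4.15
position: [0.4764, -0.0899, 0.1218]
ee_rot: [0.009, 1.0, 0.0, 0.001]
wrist_force: [-1.6, 2.2, 6.9]
gripper_width: 0.02
grasp_force: 15.0
```

Request:
move_arm --increments '[[[0, -0.001, 0, 0, 0.015], [0, -0.002, 0, 0, 0.015], [0, -0.003, 0, 0, 0.015], [0, -0.003, 0, 0, 0.015]]]'

```text
time_s: 4.48
position: [0.4764, -0.0912, 0.1218]
ee_rot: [0.009, 1.0, 0.002, 0.001]
wrist_force: [-4.2, 12.7, 10.1]
gripper_width: 0.02
grasp_force: 15.0
```

```bash
python3 - <<'E'
from plant import env
from h import *
p=env.camera_params("wrist");f=env.grab_frame("wrist");g=env.grab_frame("scene")
print(env.state()["wrist_force"])
a=f[170:400,170:520];b=cv2.resize(g[170:250,210:390],None,fx=2,fy=2)
o=np.zeros((400,700,3),np.uint8);o[:230,:350]=a;o[:160,350-10:350-10+360]=b
cv2.imwrite("pics/w2.png",o[:,:,::-1])
print(proj(p,(.4774,-.0875,.1),True),proj(p,(.4754,-.1225,.1),True))
E
```

```text
[-4.18502449 12.32596546 10.26441675]
[321.59560616 275.43450155] [254.68727703 272.73019157]
```

View pics/w2.png

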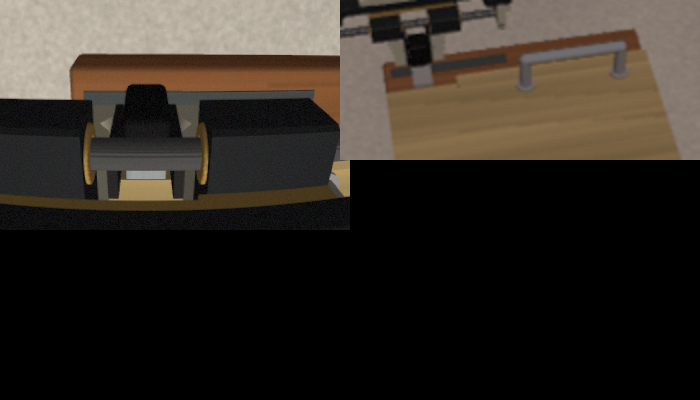

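The latch grip is at its end stop: the reaction force is 12 N and the grip sits at the outer part of the slot, with the tongue over the notch at about (422,75) in the composite. Next I release it and move over the handle.

Request:
move_arm --increments '[[[0, 0.001, 0, 0, 0.03], [0, 0.001, 0, 0, 0.04], [0, 0.001, 0, 0, 0.045], [0, 0.001, 0, 0, 0.045], [0, 0.001, -0.03, 0, 0.045], [0, 0.001, -0.06, 0, 0.045], [0, 0.001, -0.09, 0, 0.045], [0, 0.001, -0.115, 0, 0.045], [-0.012, 0.04, -0.115, -7, 0.06], [-0.024, 0.08, -0.115, -14, 0.06], [-0.036, 0.12, -0.115, -21, 0.06], [-0.05, 0.155, -0.115, -28, 0.06]]]'

```text
time_s: 5.58
position: [0.5285, 0.0628, 0.236]
ee_rot: [-0.236, 0.972, 0.0, 0.0]
wrist_force: [0.7, -1.4, -0.5]
gripper_width: 0.0588
grasp_force: 0.0
```

Request:
move_arm --increments '[[[0, 0, 0, -7, 0.06], [0, 0, 0, -14, 0.06], [0, 0, 0, -21, 0.06], [0, 0, 0, -28, 0.06], [0, 0, 0, -35, 0.06], [0, 0, 0, -42, 0.06], [0, 0, 0, -49, 0.06], [0, 0, 0, -56, 0.06], [0, 0, 0, -62, 0.06], [0, 0, 0, -62, 0.06], [0, 0, 0, -62, 0.06]]]'

```text
time_s: 6.5
position: [0.5284, 0.061, 0.2354]
ee_rot: [-0.699, 0.715, 0.0, -0.0]
wrist_force: [0.2, 0.5, 0.2]
gripper_width: 0.0603
grasp_force: 0.0
```

```bash
python3 - <<'E'
from plant import env
from h import *
import pickle
s=env.state();p=env.camera_params("wrist");f=env.grab_frame("wrist");g=env.grab_frame("scene");pickle.dump(p,open("w3.pkl","wb"))
o=np.zeros((480,800,3),np.uint8);o[:,:500]=f[:,70:570];o[:200,500:]=g[120:320,200:500]
cv2.imwrite("pics/w3.png",o[:,:,::-1]);cv2.imwrite("pics/s3.png",g[:,:,::-1])
print(s["position"],s["ee_rot"],s["joint_pos"],s["time_s"],s["wrist_force"])
for X in((.527,.0136,.15),(.533,.1147,.15),(.529,.064,.15),(.474,-.091,.146)):print(proj(p,X,True)-[70,0])
E
```

```text
[0.52839298 0.06101973 0.2353995 ] [-6.99421313e-01  7.14709586e-01  5.41596602e-05 -1.77518791e-04] [ 4.83872291e-01  1.17024326e-01 -2.88391989e-01 -2.18375743e-06
 -1.16575120e+00 -5.05492734e-01] 6.5 [0.2014407  0.52336677 0.17516308]
[247.39536464 171.18260237]
[241.93144026 311.10981501]
[245.9564121  244.87577565]
[322.98827683  19.26325292]
```

View pics/w3.png

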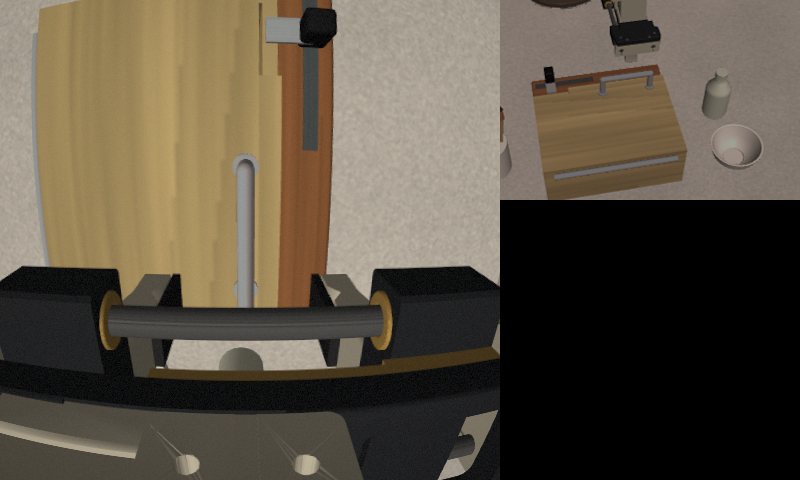

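The bar lies along image column 245, centred between the open fingers. The latch tongue at (290,30) is over the notch. Next I descend and grip.

Request:
move_arm --increments '[[[0, 0, 0.03, 0, 0.06], [0, 0, 0.06, 0, 0.06], [0, 0, 0.085, 0, 0.06], [0, 0, 0.097, 0, 0.05], [0, 0, 0.099, 0, 0.035], [0, 0, 0.099, 0, 0.02], [0, 0, 0.099, 0, 0.01], [0, 0, 0.099, 0, 0.005], [0, 0, 0.099, 0, 0.005], [0, 0, 0.099, 0, 0.005], [0, 0, 0.099, 0, 0.005]]]' --force 30

```text
time_s: 7.52
position: [0.5287, 0.0614, 0.1372]
ee_rot: [-0.701, 0.714, -0.0, 0.001]
wrist_force: [0.7, -0.1, -0.8]
gripper_width: 0.0123
grasp_force: 0.0
```

Request:
move_arm --increments '[[[0, 0, 0, 0, 0.005], [0, 0, 0, 0, 0.005], [0, 0, 0, 0, 0.005], [0, -0.0013, -0.0045, 0, 0.005], [0, -0.0027, -0.009, 0, 0.005], [0, -0.0058, -0.0172, 0, 0.005], [0, -0.0058, -0.0172, 0, 0.005]]]'

```text
time_s: 8.1
position: [0.5345, 0.0612, 0.1549]
ee_rot: [-0.701, 0.713, 0.0, -0.0]
wrist_force: [-0.5, 0.0, -2.5]
gripper_width: 0.0111
grasp_force: 30.0
```

Request:
move_arm --increments '[[[0, -0.0037, -0.0083, 0, 0.005], [0, -0.0076, -0.0165, 0, 0.005], [0, -0.012, -0.0245, 0, 0.005], [0, -0.0168, -0.0322, 0, 0.005], [0, -0.022, -0.0398, 0, 0.005], [0, -0.0274, -0.047, 0, 0.005], [0, -0.0334, -0.0539, 0, 0.005], [0, -0.0396, -0.0605, 0, 0.005], [0, -0.0396, -0.0605, 0, 0.005]]]'

```text
time_s: 8.85
position: [0.5734, 0.0602, 0.2167]
ee_rot: [-0.701, 0.713, 0.0, -0.001]
wrist_force: [-12.8, 3.0, 9.2]
gripper_width: 0.011
grasp_force: 30.0
```

```bash
python3 - <<'E'
from plant import env
from h import *
f=env.grab_frame("side");g=env.grab_frame("scene")
o=np.hstack([cv2.resize(f[130:360,130:430],(400,307)),cv2.resize(g[120:350,150:450],(400,307))])
cv2.imwrite("pics/w4.png",o[:,:,::-1]);s=env.state();print(s["wrist_force"],s["position"])
E
```

```text
[-12.68281407   4.35639593   7.57877299] [0.57249427 0.0602798  0.2158368 ]
```

View pics/w4.png

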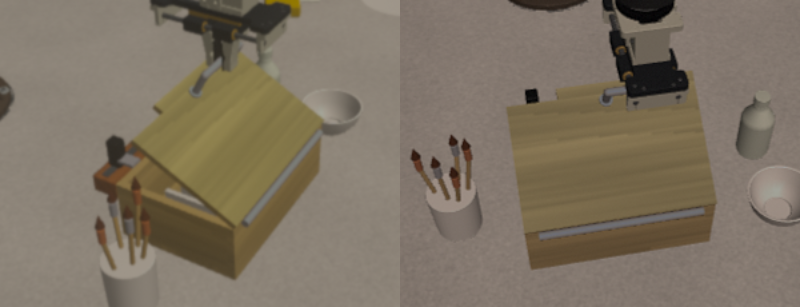

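The lid is rising with the bar in the grip, and the latch stays at its end. The forces suggest the path is a millimetre or two too close to the hinge, so I ease it outward.

Request:
move_arm --increments '[[[0, 0.0015, -0.0005, 0, 0.005], [0, -0.0015, -0.0035, 0, 0.005], [0, -0.005, -0.0065, 0, 0.005], [0, -0.0085, -0.0095, 0, 0.005], [0, -0.0119, -0.0125, 0, 0.005], [0, -0.0119, -0.0125, 0, 0.005]]]'

```text
time_s: 9.45
position: [0.5856, 0.06, 0.2287]
ee_rot: [-0.701, 0.713, 0.0, -0.0]
wrist_force: [-10.4, 3.3, 9.0]
gripper_width: 0.0111
grasp_force: 30.0
```

Request:
move_arm --increments '[[[0, -0.0025, -0.0035, 0, 0.005], [0, -0.006, -0.007, 0, 0.005], [0, -0.0098, -0.01, 0, 0.005], [0, -0.0135, -0.0127, 0, 0.005], [0, -0.0175, -0.0153, 0, 0.005], [0, -0.0212, -0.0178, 0, 0.005], [0, -0.024, -0.0196, 0, 0.005], [0, -0.0268, -0.0208, 0, 0.005], [0, -0.0268, -0.0208, 0, 0.005], [0, -0.0268, -0.0208, 0, 0.005]]]'

```text
time_s: 10.28
position: [0.6131, 0.0594, 0.249]
ee_rot: [-0.701, 0.713, -0.0, 0.0]
wrist_force: [-5.6, 1.1, 6.6]
gripper_width: 0.0108
grasp_force: 30.0
```

```bash
python3 - <<'E'
from plant import env
from h import *
f=env.grab_frame("side");g=env.grab_frame("scene")
o=np.hstack([cv2.resize(f[130:360,130:430],(400,307)),cv2.resize(g[120:350,150:450],(400,307))])
cv2.imwrite("pics/w5.png",o[:,:,::-1]);s=env.state();print(s["wrist_force"],s["position"],s["dq"])
E
```

```text
[-6.00214847  1.45755744  5.13147044] [0.6130014  0.05942168 0.24897701] [-7.22173493e-05 -2.41805037e-03 -8.48830061e-04  1.39161584e-03
  2.41388515e-03 -5.08574527e-05]
```

View pics/w5.png

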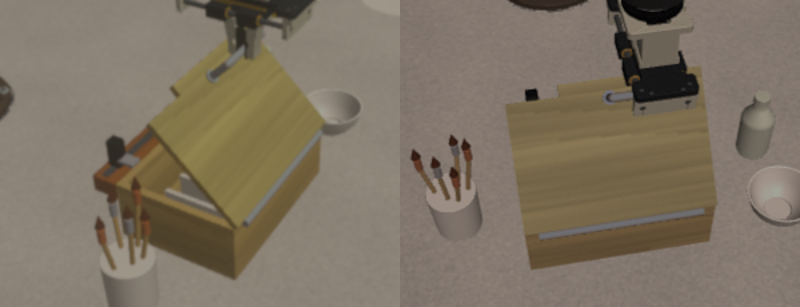

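```bash
python3 - <<'E'
from plant import env
from h import *
c,s=np.cos(-.025),np.sin(-.025);C=np.array([.604,.009,0]);ex=np.array([c,s,0]);ey=np.array([-s,c,0])
for th in(.65,.7,.75,.785,.83,.9):
    out=[]
    for off in(0,.01):
        P=C+.1*ex-.065*ey+(-(.202*np.cos(th))+off*np.sin(th))*ex+np.array([0,0,.1+.202*np.sin(th)+off*np.cos(th)])
        for n,o in(("side",130),("scene",0)):
            q=proj(env.camera_params(n),P); out.append(((q-([130,130] if n=="side" else [150,120]))*400/300+([0,0] if n=="side" else [400,0])).round())
    print(th,*out)
E
```

```text
0.65 [163.  96.] [557.  86.] [166.  92.] [557.  85.]
0.7 [166.  92.] [558.  86.] [169.  89.] [558.  85.]
0.75 [169.  89.] [558.  85.] [173.  86.] [558.  85.]
0.785 [172.  87.] [558.  85.] [176.  84.] [558.  85.]
0.83 [176.  85.] [558.  85.] [180.  82.] [559.  86.]
0.9 [182.  81.] [559.  86.] [186.  79.] [560.  87.]
```

The lid is held at about 0.75 to 0.78 rad, since the side view's notch corner at (171,88) matches that range. The latch is still at its end and the bystanders are untouched.

```bash
python3 -c "
from plant import env
print(env.finish_job())"
```

```text
the job is handed in; nothing more can be done
None
```

I slid the latch to its unlocked end stop with the lid down, then raised the lid. I handed the job in with the gripper holding it at about 45 degrees (0.75–0.78 rad measured) and the brush pot, bowl and bottle untouched; no verdict came back.

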